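Pack and press a specimen cassette on the stage

ROBOT

A 7-joint arm with a two-finger parallel gripper is mounted at the origin on a cart in front of the work surface, level with it; the furniture and walls round the work are solid. World frame = base frame: x ahead of the robot, y to its left, z up, the work surface at z = 0. Lengths are in mm, angles in rad, forces in N, time in s.
With the tool pointing down it reaches from about 400 to 850 mm from the base axis. Payload 10.4 kg.
Tool frame: the origin (TCP) lies at the very end of the fingers, on their centre line; the grasp point (between the pads) lies 19 mm behind it; z points along the fingers, y is the line along which they close (so a half turn about z gives the same grasp; the last joint's range is limited). The gripper opens to 85 mm and grips with 20 to 120 N. Pads are 22 mm wide; open, the fingers measure 114 mm over their backs; the gripper's body (76 mm by 85 mm) begins 54 mm behind the grasp point. The pads swing forward as they close: fully open they stand 13 mm farther back than shut.
Start: joints at [1.172, 0.332, -0.065, 1.46, 0.022, 1.35, -0.088], TCP at [229.408, -581.398, 231.338] pointing down, gripper open.
Joint ranges: [-2.6, 2.6], [-0.5, 2.12], [-1.47, 1.34], [0.16, 2.42], [-1.27, 4.41], [0.06, 2.06], [-2.6, 2.6]. Speed limits (rad/s): [2.22, 2.22, 2.79, 2.79, 3.14, 3.14, 3.14].

INTERFACE

Orientations are given as [roll, pitch, yaw] about the fixed x, y, z axes, in that order (R = Rz(yaw) Ry(pitch) Rx(roll)).
In Python, from cell import ctrl, get_image, camera_info gives the robot as it stands.
- The arm moves only by the shell command python3 -m handwheel 'ROWS' [FORCE]. ROWS is JSON, a list of rows, each a list of 5 numbers: the shift along the tool's x, y, z in cm, then the turn about the tool's z in rad, then the closure, from 0 (fully open) to 1 (shut). In form: [[tx, ty, tz, roll, grip], ...]. A call has exactly 8 rows; each row shifts and turns the commanded pose from where the row before left it, along the tool's axes as they then stand; what a row does not reach is not made up. A row lasts 1/12 s, in which the tool goes at most 41.7 mm and 7.16 degrees, less where a joint would pass 70% of its speed; a pose out of reach is approached as far as the arm can. A call is refused whole if a number of a shift passes 4.17 or a number of a turn 0.125, either way. A call with a gripper value outside its range is refused whole. The fingers move at their own pace and stop on an object; FORCE is the grip in N (left out, the last holds). Time passes only in rows, so rows that do not move let the fingers close, or fill a call up. It gives the time, the measured TCP pose, the force, the opening and the grip force at its end, in the units of the state.
- ctrl.observe(): the state, without advancing time (a new reading comes with each control period).
- get_image(name): name is "side" or "top"; returns (picture, depth): 384x512x3 uint8, red, green, blue; 384x512 float32, mm along the optical axis (not along the pixel's ray), 0 where there is no reading.
- camera_info(name): a dict with "mtx" (3x3 intrinsics, pixels), "D" ([k1, k2, p1, p2, k3] as OpenCV has them; the pictures are not rectified), "rvec" (rotation vector, rad) and "tvec" (3), from world to camera coordinates, as OpenCV has them. Camera axes: x right, y down, z forward; pixel columns grow to the right and rows downward; lengths in mm; the calibration is good to about 2 mm. A picture is of the moment at which its call begins. camera_info takes no time and is no camera call.
- ctrl.job_done(): hands the job in; it is judged then, once.
The state is a dict: "time_s": time; "qpos": joint angles; "qvel": joint speeds; "joint_efforts": joint torques, N m; "ee_pos": TCP position; "eef_rot": TCP orientation; "contact_force": force on the tool from outside, world axes, zero at the start; "torque": the same for the moment, N m; "gripper_width": finger opening in mm; "grip_force": force on a finger pad.
Only numpy, scipy, OpenCV 4.12 (cv2) and the standard library are available. Lean on these libraries where they do the work, as an engineer would, in place of code of your own. Each camera call takes 0.05 s, during which the arm holds its last target. There are 200 camera calls.

TASK

Set the white specimen cassette down on the metal stage plate, centred between the two low side stops, and let go of it about 6 mm short of the fence. Then stand the loose steel spacer upright down on the plate in the gap between cassette and fence, only on the half where the fence is stepped back and the gap is wide enough, and let go of it. Finally push the cassette home until it is flush against both the forward half of the fence and the spacer, and finish while still holding it pressed there; leave the tape roll, the vial and the carton where they are.

Things in the scene. Friction and masses are not known exactly. Their poses are not given: they have to be found in the camera images.
- cassette: White plastic specimen cassette: flat block 56 (x) x 64 (y) x 24 (z) mm, about 0.22 kg, with an upright grip rib on top 40 (x) x 14 (y) mm and 26 mm tall (total height 50 mm). Origin: centre of its underside; z up. It is the same turned by half a turn. Starts on the worktop on one side of the stage, the spacer on the other.
- spacer: Loose plain steel spacer block standing on end on the worktop: 12 (x, thickness) x 34 (y, width) x 60 (z, height) mm, about 0.12 kg. Origin: centre of its underside; z up.
- stage: Fixed aluminium stage plate 140 (x) x 130 (y) x 8 (z) mm, turned up to 0.3 rad. Origin: centre of its underside; +x points to the fence, the -x side is open. The steel fence has two halves side by side, centred at x = 52, y = +23 and -23 mm (either order); faces at x = 37 and 49 mm: the 12 mm step equals the spacer's thickness. Fence top 36 mm over the worktop.
- stops (a point): Point on the plate's top (8 mm over the worktop) midway between the two low steel side stops, at x = 3, y = 0 of the stage; same axes. The stops are 12 mm tall on the plate, inner faces at y = +35 and -35 mm, x = -26 to +18 mm of the stage: the cassette fits between with 3 mm to spare each side. A cassette with its origin here is 6 mm short of the fence; pressed home it is 6 mm further +x.
- cheeks (a point): Point on the plate's top midway between two small steel end cheeks that bound the fence on its outer sides, at x = 52, y = 0 of the stage. Cheeks: inner faces at y = +47 and -47 mm, x = 37 to 67 mm of the stage, 18 mm tall on the plate, 9 mm thick.
- fence_full: Forward (thick) half of the fence, fixed on the stage: 30 mm deep, 44 mm wide (y), 28 mm tall. Same axes as the stage. Its front face, against which the cassette goes flush, is 15 mm to -x of its origin, which lies on the plate's top.
- fence_recessed: Stepped-back (thin) half of the fence, fixed on the stage: 18 mm deep, 44 mm wide (y), 28 mm tall. Same axes as the stage. Its front face is 3 mm to -x of its origin, which lies on the plate's top. The spacer belongs on the plate in front of this face, its thickness along the stage's x, roughly in the middle of the half's width; seated and pressed, the spacer's origin is 9 mm to -x of this origin.
- tape_roll: Roll of tape lying flat, 54 mm across, 12 mm high; leave alone. Origin: centre of its underside.
- big_vial: Standing glass vial, 29 mm diameter, 66 mm tall; leave alone. Origin: centre of its underside.
- carton: Small carton 40 x 75 x 26 mm; leave alone. Origin: centre of its underside.

How it is judged (in metres and radians):
On the way, in this order (a step that is already met when the one before it is completed fails the run):
1. the cassette lies on the plate between the side stops, let go, 2 to 11 mm short of the forward half of the fence (y of cassette in the frame of stage between -0.006 and 0.006 m and z of cassette in the frame of stage between 0.005 and 0.0105 m and angle between the x axis of cassette and the x axis of stage, either way round below 0.14 rad and x of cassette in the frame of fence_full between -0.054 and -0.045 m and contact force between the fingers and cassette below 0.1 N), for 0.2 s.
2. the spacer stands on the plate in front of the stepped-back half, let go, the cassette still short of the fence (y of spacer in the frame of fence_recessed between -0.014 and 0.014 m and z of spacer in the frame of stage between 0.005 and 0.0105 m and angle between spacer's own z axis and vertical below 0.08 rad and x of spacer in the frame of fence_recessed between -0.021 and -0.006 m and contact force between the fingers and spacer below 0.1 N and x of cassette in the frame of fence_full below -0.0435 m), for 0.2 s.
At the end, for the whole second after the job is handed in: Cassette flat between the side stops, square within 0.05 rad, within 2.5 mm of the forward half; spacer upright on the plate, within 14 mm of the middle of the stepped-back half and 3 mm of its face, square within 0.06 rad; fingers press the cassette and it presses fence or spacer, over 1.5 N each (y of cassette in the frame of stage between -0.006 and 0.006 m and z of cassette in the frame of stage between 0.005 and 0.0105 m and angle between the x axis of cassette and the x axis of stage, either way round below 0.05 rad and x of cassette in the frame of fence_full above -0.0455 m and angle between cassette's own z axis and vertical below 0.06 rad and y of spacer in the frame of fence_recessed between -0.014 and 0.014 m and z of spacer in the frame of stage between 0.005 and 0.0105 m and angle between spacer's own z axis and vertical below 0.08 rad and x of spacer in the frame of fence_recessed between -0.012 and -0.007 m and angle between the x axis of spacer and the x axis of stage, either way round below 0.06 rad and contact force between the fingers and cassette above 1.5 N and (contact force between cassette and spacer above 1.5 N or contact force between cassette and fence_full above 1.5 N) and linear speed of cassette below 0.01 m/s); the arm keeps its last pose, push and grip.
It fails at once if the tape roll is moved more than 25 mm (distance of tape_roll from where it was at the start of the episode above 0.025 m).
It fails at once if the vial is moved more than 25 mm (distance of big_vial from where it was at the start of the episode above 0.025 m).
It fails at once if the carton is moved more than 25 mm (distance of carton from where it was at the start of the episode above 0.025 m).
It also fails if it takes over 72 s, if anything falls off the work surface, if the arm or the gripper's body presses on something with over 40 N, if the wrist force passes 120 N, or if a joint passes its speed limit or range.

## Working session

There is one attempt and no reset: what is moved stays moved. The work goes in short steps, Python scripts to look and compute and a shell command to move; the robot and the scene stay as the last step left them, time stands still between calls to the robot, and variables do not carry over. Pictures are saved under pics/ and viewed, at most 10 in all, crops included, and the job is handed in when it is done.

```bash
ls; mkdir -p pics; python3 - <<'E'
from cell import ctrl,get_image,camera_info
import cv2,numpy as np
for n in("top","side"):
    p,d=get_image(n); np.savez(f"pics/{n}0.npz",p=p,d=d); cv2.imwrite(f"pics/{n}0.png",p[:,:,::-1])
    c=camera_info(n); print(n,np.round(c["mtx"],1).tolist(),c["D"],c["rvec"],c["tvec"])
s=ctrl.observe();print(s)
E
```

```text
pics
top [[439.4, 0.0, 260.8], [0.0, 439.4, 187.5], [0.0, 0.0, 1.0]] [-0.14700962  0.          0.          0.          0.        ] [ 2.16984484 -2.23070663  0.03237211] [-51.28230486 566.2708806  957.89175073]
side [[474.8, 0.0, 257.7], [0.0, 474.8, 190.2], [0.0, 0.0, 1.0]] [-0.15629276  0.          0.          0.          0.        ] [ 0.24811834 -2.71345437  1.37175291] [564.51288432 119.64792263 922.84482143]
{'time_s': 0.1, 'qpos': array([ 1.17236978,  0.33283231, -0.06466635,  1.46084467,  0.0215981 ,
        1.34987772, -0.08850767]), 'qvel': array([-4.87809173e-04, -1.27805687e-03, -2.06231386e-03, -2.43663704e-03,
       -7.28654329e-04, -8.70007978e-05, -1.17578553e-03]), 'joint_efforts': array([ 3.31671014e-03, -6.26747417e+01,  5.04238252e-02, -3.92427814e+01,
        1.64265849e-02,  6.98512144e-03,  3.17959052e-05]), 'ee_pos': array([ 229.26222262, -581.08523399,  230.58668058]), 'eef_rot': array([-3.14032728e+00,  6.44921343e-05,  3.75805641e-01]), 'contact_force': array([-0.03523433,  0.09327105, -0.20051702]), 'torque': array([ 0.00028308, -0.00910676, -0.00772389]), 'grip_force': 0.0, 'gripper_width': 85.71492016454823}
```

View pics/top0.png

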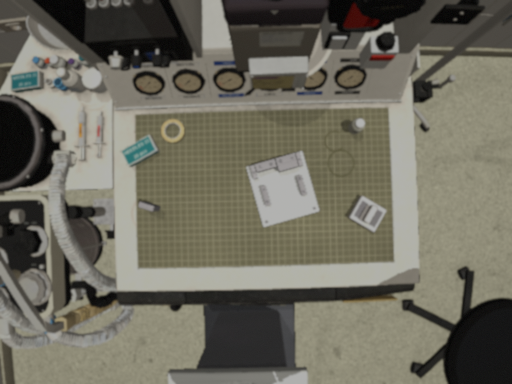

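View pics/side0.png

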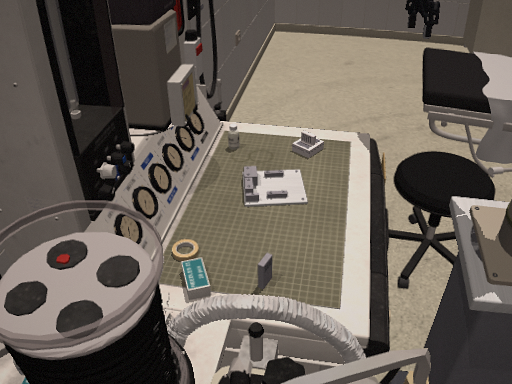

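The top view shows the plate at about (283,188) with its fence towards the top, the cassette at (367,213), the spacer at (148,206), tape at (172,131), carton at (140,151) and vial at (358,124). The side view shows the same things. Next I'll enlarge the crops.

```bash
python3 - <<'E'
import cv2,numpy as np
t=np.load("pics/top0.npz")["p"][:,:,::-1]; s=np.load("pics/side0.npz")["p"][:,:,::-1]
def c(im,x,y,w,h,f): return cv2.resize(im[y:y+h,x:x+w],None,fx=f,fy=f,interpolation=cv2.INTER_CUBIC)
a=c(t,238,142,90,90,4);b=c(t,340,185,60,60,4)[:,:];d=c(t,118,180,60,30,4)
e=c(s,235,155,80,60,5)
M=np.zeros((600,800,3),np.uint8)
M[:360,:360]=a;M[:240,360:600]=b;M[240:360,360:600]=d;M[:200,600:800]=c(s,285,125,50,50,4)
M[200:400,600:800]=c(s,240,245,50,50,4);M[360:600,:400]=c(s,235,155,80,48,5)
cv2.imwrite("pics/m.png",M)
E
cat > h.py <<'E'
import numpy as np,cv2
from cell import camera_info
def cam(n):
    c=camera_info(n);R=cv2.Rodrigues(np.array(c["rvec"],float))[0];t=np.array(c["tvec"],float).ravel()
    return np.array(c["mtx"],float),np.array(c["D"],float),R,t
def ray(n,px):
    K,D,R,t=cam(n);u=cv2.undistortPoints(np.array(px,float).reshape(-1,1,2),K,D).reshape(-1,2)
    return -R.T@t,np.c_[u,np.ones(len(u))]@R
def plane(n,px,z):
    o,d=ray(n,px);return (o+d*((z-o[2])/d[:,2])[:,None])[:,:2]
def proj(n,P):
    c=camera_info(n);return cv2.projectPoints(np.array(P,float).reshape(-1,1,3),np.array(c["rvec"],float),np.array(c["tvec"],float),np.array(c["mtx"],float),np.array(c["D"],float))[0].reshape(-1,2)
E
python3 - <<'E'
from h import *
for n in("top","side"):
    K,D,R,t=cam(n);print(n,-R.T@t)
for nm,p in dict(plate=(283,188),cas=(367,213),sp=(148,206),tape=(172,131),carton=(140,151),vial=(358,124)).items(): print(nm,plane("top",p,0).round())
E
```

```text
top [530.16435185 -72.37518571 977.00398344]
side [425.1503049  764.67470021 647.4201167 ]
plate [[ 563. -116.]]
cas [[ 501. -303.]]
sp [[530. 188.]]
tape [[698. 130.]]
carton [[655. 204.]]
vial [[ 702. -290.]]
```

View pics/m.png

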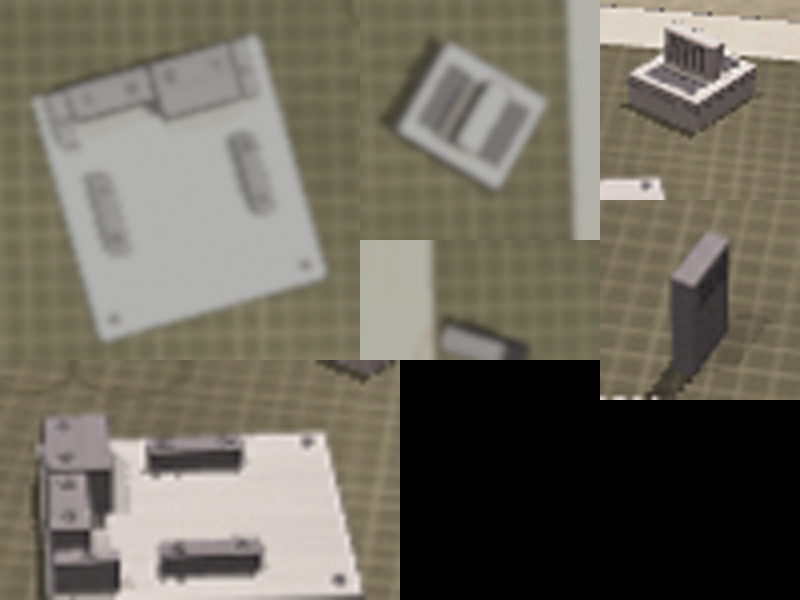

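The crops show the thick fence half on the image right (stage -y) and the stepped-back half on the left (+y). The cassette rib runs from lower left to upper right, and the spacer's bright top face sits beside its dark side face. Now I'll fit edges.

```bash
cat > meas.py <<'E'
from h import *
def mask(p,roi,f=4,vmin=0,smax=40):
    x,y,w,h=roi;im=cv2.resize(p[y:y+h,x:x+w],None,fx=f,fy=f,interpolation=cv2.INTER_CUBIC)
    q=im.astype(int);s=q.max(2)-q.min(2);v=q.max(2)
    m=((s<smax)&(v>vmin)).astype(np.uint8)
    m=cv2.morphologyEx(m,cv2.MORPH_CLOSE,np.ones((5,5)));m=cv2.morphologyEx(m,cv2.MORPH_OPEN,np.ones((9,9)))
    cs,_=cv2.findContours(m,cv2.RETR_EXTERNAL,cv2.CHAIN_APPROX_NONE)
    c=max(cs,key=cv2.contourArea).reshape(-1,2).astype(float)
    return (c+.5)/f-.5+[x,y],m,im
E
python3 - <<'E'
from meas import *
T=np.load("pics/top0.npz");p=T["p"]
for n,(x,y) in dict(plate=(290,205),grid=(330,190),castop=(352,207),cside=(346,214),rib=(368,208),sptop=(145,205),spside=(151,207)).items(): print(n,p[y,x],T["d"][y,x])
vis=[]
for n,roi,vm,sm in(("plate",(238,142,90,90),0,18),("cas",(343,188,48,48),0,18),("sp",(134,195,30,20),0,14)):
    c,m,im=mask(p,roi,4,vm,sm);print(n,cv2.contourArea(c.astype(np.float32)),cv2.minAreaRect(c.astype(np.float32)))
    print(cv2.approxPolyDP(c.astype(np.float32),1.5,True).reshape(-1,2).round(1).tolist())
    o=np.vstack([im[:,:,::-1],cv2.merge([m*255]*3)]);M=np.zeros((800,o.shape[1],3),np.uint8);M[:len(o)]=o;vis.append(M)
cv2.imwrite("pics/mask.png",np.hstack(vis)[:, :800][:600] if 0 else cv2.resize(np.hstack(vis),(650,600)))
E
```

```text
plate [178 178 177] 966.2779
grid [110 106  83] 975.01807
castop [68 66 53] 970.6505
cside [74 70 54] 971.86017
rib [102  98  93] 941.43463
sptop [148 144 143] 918.0868
spside [150 147 145] 916.5884
plate 3868.1875 ((282.3466796875, 188.27593994140625), (65.31494903564453, 60.644691467285156), 74.05460357666016)
[[301.8999938964844, 150.10000610351562], [245.39999389648438, 166.10000610351562], [262.6000061035156, 226.89999389648438], [319.3999938964844, 210.39999389648438]]
cas 862.59375 ((366.571044921875, 213.15167236328125), (33.089332580566406, 27.655427932739258), 30.398727416992188)
[[358.1000061035156, 195.89999389648438], [347.3999938964844, 216.60000610351562], [374.3999938964844, 231.89999389648438], [385.8999938964844, 209.39999389648438], [364.8999938964844, 196.10000610351562]]
sp 144.3125 ((148.39932250976562, 206.15963745117188), (21.74309730529785, 8.12954044342041), 18.886085510253906)
[[138.39999389648438, 201.89999389648438], [138.10000610351562, 206.39999389648438], [149.60000610351562, 210.89999389648438], [158.89999389648438, 209.10000610351562], [158.60000610351562, 205.60000610351562], [150.60000610351562, 202.60000610351562]]
```

View pics/mask.png

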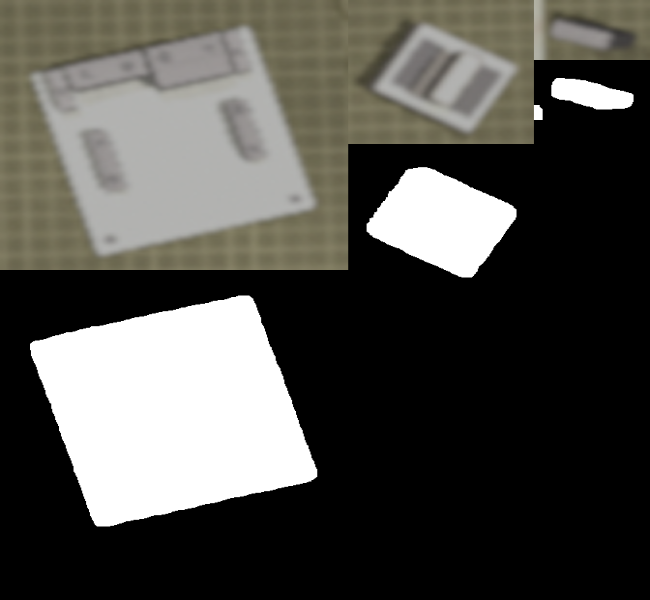

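The masks isolate the plate quad and the cassette, but the cassette and spacer masks include side faces. Next I'll fit the bright top faces and cross-check with depth point clouds.

```bash
cat > pl.py <<'E'
from meas import *
def line(P):
    v=cv2.fitLine(P.astype(np.float32),cv2.DIST_HUBER,0,.01,.001).ravel();return v[2:],v[:2]
def plate(p):
    c,_,_=mask(p,(238,142,90,90),4,0,18)
    W=plane("top",c,8)
    # initial frame
    r=cv2.minAreaRect(W.astype(np.float32));c0=np.array(r[0]);yaw=.26
    for _ in range(4):
        R=np.array([[np.cos(yaw),-np.sin(yaw)],[np.sin(yaw),np.cos(yaw)]]);L=(W-c0)@R
        lf=L[(L[:,1]>50)&(abs(L[:,0]+10)<45)];rt=L[(L[:,1]<-50)&(abs(L[:,0]+10)<45)];fr=L[(L[:,0]<-55)&(abs(L[:,1])<50)]
        a=np.polyfit(lf[:,0],lf[:,1],1);b=np.polyfit(rt[:,0],rt[:,1],1);f=np.polyfit(fr[:,1],fr[:,0],1)
        w=a[1]-b[1];e=(w-130)/2
        sl=np.array([a[0],b[0],-f[0]])
        c0=c0+R@np.array([f[1]-e+70+ (2*e if 0 else 0),(a[1]+b[1])/2]) if 0 else c0+R@np.array([f[1]+e+70,(a[1]+b[1])/2])
        yaw+=sl.mean()
    return c0,yaw,w,sl
def cloud(n,d):
    v,u=np.nonzero(d>0);o,r=ray(n,np.c_[u,v]);return o+r*d[v,u][:,None],np.c_[u,v]
E
python3 - <<'E'
from pl import *
T=np.load("pics/top0.npz");S=np.load("pics/side0.npz")
print("plate",plate(T["p"]))
for n,D in(("top",T),("side",S)):
    P,uv=cloud(n,D["d"])
    def sel(cx,cy,r,a,b): return P[(np.hypot(P[:,0]-cx,P[:,1]-cy)<r)&(P[:,2]>a)&(P[:,2]<b)]
    for nm,a in dict(cas=(501,-300,50,14,32),rib=(501,-300,50,43,58),sp=(520,180,50,52,68),plate=(563,-116,110,4,13),fence=(620,-100,70,29,42)).items():
        Q=sel(*a); 
        if len(Q)<5: print(n,nm,len(Q));continue
        r=cv2.minAreaRect(Q[:,:2].astype(np.float32));print(n,nm,len(Q),np.round(Q.mean(0),1),Q[:,2].std().round(1),[np.round(x,2) for x in r])
# grid floor check
    Q=P[(abs(P[:,0]-500)<30)&(abs(P[:,1]-0)<60)];print("floor",Q[:,2].mean(),Q[:,2].std())
# bright tops
for nm,roi,vm,sm,z in(("cas",(343,188,48,48),125,40,24),("cas",(343,188,48,48),140,40,24),("sp",(136,195,28,20),110,40,60),("sp",(136,195,28,20),125,40,60)):
    c,_,_=mask(T["p"],roi,4,vm,sm);W=plane("top",c,z);print(nm,vm,[np.round(x,2) for x in cv2.minAreaRect(W.astype(np.float32))], cv2.approxPolyDP(W.astype(np.float32),3,True).reshape(-1,2).round(1).tolist())
E
```

```text
plate (array([ 561.69955188, -114.42663525]), np.float64(0.24862104402178653), np.float64(132.66861814194834), array([ 0.00056118, -0.00103135,  0.00047017]))
top cas 600 [ 500.5 -296.9   24.7] 2.2 [array([ 500.11, -298.75]), array([64.14, 57.24]), np.float64(58.53)]
top rib 139 [ 500.3 -297.3   50.1] 2.1 [array([ 500.17, -298.33]), array([15.88, 40.34]), np.float64(57.6)]
top sp 95 [529.9 176.   59.9] 2.1 [array([529.98, 176.33]), array([32.85, 12.44]), np.float64(71.19)]
top plate 3420 [ 552.7 -116.     8.1] 2.1 [array([ 561.81, -116.79]), array([214.2 , 219.36]), np.float64(35.21)]
top fence 467 [ 615.2 -106.4   36.6] 1.9 [array([ 611.7 , -100.81]), array([ 29.98, 106.78]), np.float64(14.24)]
floor 2.082433253840405 1.839144939281219
side cas 297 [ 499.1 -284.3   22.6] 3.8 [array([ 498.55, -297.74]), array([71.49, 57.78]), np.float64(56.14)]
side rib 69 [ 499.2 -294.6   47.9] 2.6 [array([ 500.75, -296.81]), array([16.41, 42.64]), np.float64(63.2)]
side sp 125 [528.4 180.6  58.3] 2.3 [array([528.2 , 177.94]), array([34.11, 12.73]), np.float64(68.91)]
side plate 1527 [ 547.6 -105.9 
[... 1030 characters left out ...]
532.0999755859375, 164.0], [539.5, 186.0], [537.5999755859375, 195.1999969482422], [548.7000122070312, 193.89999389648438], [547.9000244140625, 162.60000610351562], [537.7999877929688, 160.10000610351562], [536.5999755859375, 153.6999969482422], [546.0999755859375, 154.60000610351562], [548.0, 148.10000610351562], [541.5999755859375, 146.10000610351562], [534.9000244140625, 150.5], [532.0, 140.89999389648438], [553.5, 138.3000030517578], [555.0999755859375, 198.10000610351562]]
sp 125 [array([529.82, 177.44]), array([31.82, 10.99]), np.float64(71.77)] [[536.5, 192.0], [527.9000244140625, 188.89999389648438], [522.5999755859375, 163.10000610351562], [531.0, 163.5], [538.4000244140625, 186.0]]
```

Stage pose is (561.7, -114.4) at yaw 0.249. The cassette is at (500.5, -299) at yaw -0.56, and the spacer is at (529.5, 177) at yaw -0.33. I'll move over the cassette now.

```bash
cat > go.py <<'E'
# delta to a target in tool axes: python3 go.py x y z yaw
import sys,numpy as np
from cell import ctrl
from scipy.spatial.transform import Rotation as Ro
s=ctrl.observe();R=Ro.from_euler("xyz",s["eef_rot"]);p=np.array(s["ee_pos"])
print("t",round(s["time_s"],2),"pos",p.round(1),"rot",np.round(s["eef_rot"],3),"F",np.round(s["contact_force"],1),"w",round(s["gripper_width"],1),"g",round(s["grip_force"],1))
if len(sys.argv)>4:
    x,y,z,w=map(float,sys.argv[1:5]);d=R.inv().apply(np.array([x,y,z])-p)/10
    print("cm",d.round(2),"roll",round((R.as_euler("xyz")[2]-w+np.pi/2)%np.pi-np.pi/2,3))
E
python3 -m handwheel '[[2.2,-1.02,0,0,0.5],[2.2,-1.02,0,0,0.5],[2.2,-1.02,0,0,0.5],[2.2,-1.02,0,0,0.5],[2.2,-1.02,0,0,0.5],[2.2,-1.02,0,0,0.5],[2.2,-1.02,0,0,0.5],[2.2,-1.02,0,0,0.5]]'
python3 -m handwheel '[[2.2,-1.02,0,0,0.5],[2.2,-1.02,0,0,0.5],[2.2,-1.02,0,0,0.5],[2.2,-1.02,0,0,0.5],[2.2,-1.02,0,0,0.5],[2.2,-1.02,0,0,0.5],[2.2,-1.02,0,0,0.5],[2.2,-1.02,0,0,0.5]]'
python3 -m handwheel '[[0,0,1.4,0.117,0.5],[0,0,1.4,0.117,0.5],[0,0,1.4,0.117,0.5],[0,0,1.4,0.117,0.5],[0,0,1.4,0.117,0.5],[0,0,1.4,0.117,0.5],[0,0,1.4,0.117,0.5],[0,0,1.4,0.117,0.5]]'
python3 go.py 500.5 -299 28 -0.562
```

```text
time_s: 0.77
ee_pos: [363.7, -439.8, 231.0]
eef_rot: [-3.141, 0.0, 0.376]
contact_force: [0.3, 0.4, -0.0]
gripper_width: 42.9
grip_force: 0.0
time_s: 1.43
ee_pos: [497.4, -299.4, 231.0]
eef_rot: [-3.141, 0.0, 0.376]
contact_force: [0.6, -0.2, -0.3]
gripper_width: 42.9
grip_force: 0.0
time_s: 2.1
ee_pos: [496.6, -300.3, 118.3]
eef_rot: [3.141, 0.001, -0.566]
contact_force: [0.4, 0.0, 0.1]
gripper_width: 42.6
grip_force: 0.0
t 2.1 pos [ 496.6 -300.3  118.3] rot [ 3.141e+00  1.000e-03 -5.660e-01] F [0.4 0.  0.1] w 42.6 g 0.0
cm [ 0.26 -0.32  9.03] roll -0.004
```

```bash

python3 -m handwheel '[[0.13,-0.16,0,0,0.5],[0.13,-0.16,1.3,0,0.5],[0,0,1.3,0,0.5],[0,0,1.3,0,0.5],[0,0,1.3,0,0.5],[0,0,1.3,0,0.5],[0,0,1.3,0,0.5],[0,0,1.2,0,0.5]]'
python3 go.py 500.5 -299 28 -0.562
python3 -m handwheel '[[0,0,0,0,0.5],[0,0,0,0,1],[0,0,0,0,1],[0,0,0,0,1],[0,0,0,0,1],[0,0,0,0,1],[0,0,0,0,1],[0,0,0,0,1]]' 50
python3 go.py 500.5 -299 28 -0.562
```

```text
time_s: 2.77
ee_pos: [500.6, -299.0, 27.8]
eef_rot: [3.142, 0.001, -0.56]
contact_force: [-0.2, 0.9, 0.6]
gripper_width: 42.6
grip_force: 0.0
t 2.77 pos [ 500.6 -299.    27.8] rot [ 3.142e+00  1.000e-03 -5.600e-01] F [-0.2  0.9  0.6] w 42.6 g 0.0
cm [-0.01  0.   -0.02] roll 0.002
time_s: 3.43
ee_pos: [501.5, -299.3, 30.1]
eef_rot: [-3.141, -0.002, -0.56]
contact_force: [0.6, 0.7, 5.3]
gripper_width: 12.9
grip_force: 51.9
t 3.43 pos [ 501.5 -299.3   30.1] rot [-3.141e+00 -2.000e-03 -5.600e-01] F [0.6 0.7 5.3] w 12.9 g 51.9
cm [-0.1   0.03  0.21] roll 0.002
```

```bash

python3 -m handwheel '[[0,0,-0.5,0,1],[0,0,-1,0,1],[0,0,-1,0,1],[0,0,-1,0,1],[0,0,-1,0,1],[0,0,-1,0,1],[0,0,-1,0,1],[0,0,-0.5,0,1]]'
python3 -m handwheel '[[0,0,0,-0.1,1],[0,0,0,-0.1,1],[0,0,0,-0.1,1],[0,0,0,-0.1,1],[0,0,0,-0.1,1],[0,0,0,-0.1,1],[0,0,0,-0.1,1],[0,0,0,-0.1,1]]'
python3 go.py 564.6 -113.7 100 0.2486
```

```text
time_s: 4.1
ee_pos: [501.4, -299.4, 101.3]
eef_rot: [-3.142, -0.002, -0.56]
contact_force: [-0.2, 0.1, -1.8]
gripper_width: 12.8
grip_force: 50.9
time_s: 4.77
ee_pos: [500.7, -299.1, 99.5]
eef_rot: [-3.142, 0.0, 0.245]
contact_force: [1.1, 0.6, -2.4]
gripper_width: 12.8
grip_force: 50.9
t 4.77 pos [ 500.7 -299.1   99.5] rot [-3.142  0.     0.245] F [ 1.1  0.6 -2.4] w 12.8 g 50.9
cm [ 10.69 -16.44  -0.05] roll -0.004
```

```bash

python3 -m handwheel '[[1.0,-1.4,0,0,1],[1.4,-2.1,0,0,1],[1.4,-2.2,0,0,1],[1.4,-2.2,0,0,1],[1.4,-2.2,0,0,1],[1.4,-2.2,0,0,1],[1.4,-2.2,0,0,1],[1.36,-1.98,0,-0.004,1]]'
python3 -m handwheel '[[0,0,0,0,1],[0,0,0,0,1],[0,0,0,0,1],[0,0,0.5,0,1],[0,0,0.5,0,1],[0,0,0.5,0,1],[0,0,0.5,0,1],[0,0,0,0,1]]'
python3 go.py 565.1 -113.6 38 0.2486
python3 - <<'E'
from pl import *
from cell import get_image
M=[]
for n,r in(("side",(225,120,120,90)),("top",(235,140,90,90))):
    p,d=get_image(n);np.savez(f"pics/{n}1.npz",p=p,d=d);x,y,w,h=r;M.append(cv2.resize(p[y:y+h,x:x+w,::-1],(400,h*400//w),interpolation=cv2.INTER_CUBIC)[:300])
cv2.imwrite("pics/b.png",np.hstack(M))
E
```

```text
time_s: 5.43
ee_pos: [566.5, -111.8, 99.6]
eef_rot: [-3.142, -0.0, 0.244]
contact_force: [-0.8, 0.2, -2.6]
gripper_width: 12.9
grip_force: 50.9
time_s: 6.1
ee_pos: [565.3, -113.7, 77.8]
eef_rot: [-3.141, 0.002, 0.243]
contact_force: [-0.1, 0.9, -1.5]
gripper_width: 12.8
grip_force: 50.8
t 6.1 pos [ 565.3 -113.7   77.8] rot [-3.141e+00  2.000e-03  2.430e-01] F [-0.1  0.9 -1.5] w 12.8 g 50.8
cm [-0.01 -0.01  3.98] roll -0.005
```

View pics/b.png

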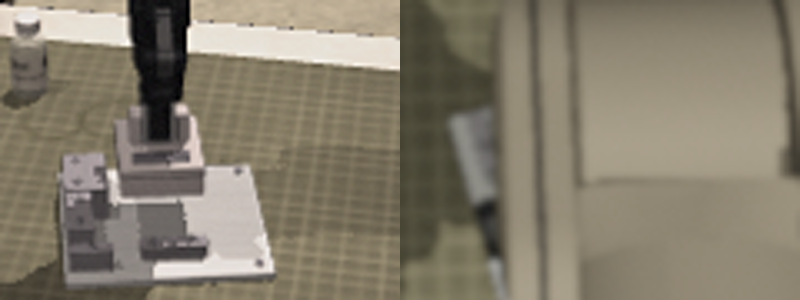

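The side view shows the cassette level in the grip above the plate, left of the near stop; the top view is blocked by the wrist. I'll check its pose from side depth before lowering.

```bash
python3 - <<'E'
from pl import *
S=np.load("pics/side1.npz");P,_=cloud("side",S["d"])
c,s=np.cos(.2486),np.sin(.2486);R=np.array([[c,-s],[s,c]])
L=np.c_[(P[:,:2]-[561.7,-114.4])@R,P[:,2]]
m=(abs(L[:,0])<60)&(abs(L[:,1])<60)
for a,b in((50,64),(66,80)):
    Q=L[m&(L[:,2]>a)&(L[:,2]<b)];print(a,len(Q),Q[:,2].mean(),np.percentile(Q[:,0],[0,3,97,100]).round(1),np.percentile(Q[:,1],[0,3,97,100]).round(1))
    r=cv2.minAreaRect(Q[:,:2].astype(np.float32));print(r)
Q=L[m&(L[:,2]>45)&(L[:,2]<64)&(L[:,1]>20)]
print("face y",Q[:,1].mean(),np.polyfit(Q[:,0],Q[:,1],1))
E
```

```text
50 142 56.90349154954144 [-26.8 -24.6  29.5  29.6] [-19.8  19.1  34.2  35.9]
((13.77570915222168, 19.274293899536133), (37.90815734863281, 74.952392578125), 48.485111236572266)
66 313 71.45653322649139 [-26.  -24.5  28.7  29.8] [-30.  -23.6  33.4  36.5]
((1.8437862396240234, 3.246540069580078), (66.0677719116211, 55.6287956237793), 89.39249420166016)
face y 31.25633180834934 [-2.00536262e-02  3.13015264e+01]
```

```bash

python3 -m handwheel '[[0.05,0,0.6,-0.005,1],[0,0,0.8,0,1],[0,0,0.8,0,1],[0,0,0.7,0,1],[0,0,0.5,0,1],[0,0,0.3,0,1],[0,0,0,0,1],[0,0,0,0,1]]'
python3 go.py 565.1 -113.6 38 0.2486
```

```text
time_s: 6.87
ee_pos: [566.7, -113.3, 42.3]
eef_rot: [-3.142, 0.0, 0.249]
contact_force: [-0.2, -0.4, -1.7]
gripper_width: 13.2
grip_force: 50.9
t 6.87 pos [ 566.7 -113.3   42.3] rot [-3.142  0.     0.249] F [-0.2 -0.4 -1.7] w 13.2 g 50.9
cm [-0.17 -0.01  0.43] roll 0.0
```

```bash

python3 -m handwheel '[[-0.1,0,0.1,0,1],[0,0,0.1,0,1],[0,0,0.1,0,1],[0,0,0.1,0,1],[0,0,0.05,0,1],[0,0,0,0,1],[0,0,0,0,1],[0,0,0,0,1]]'
python3 go.py 565.1 -113.6 38 0.2486
```

```text
time_s: 7.53
ee_pos: [565.8, -113.6, 38.1]
eef_rot: [3.141, -0.0, 0.249]
contact_force: [-3.5, 0.8, 4.8]
gripper_width: 12.6
grip_force: 51.6
t 7.53 pos [ 565.8 -113.6   38.1] rot [ 3.141 -0.     0.249] F [-3.5  0.8  4.8] w 12.6 g 51.6
cm [-0.07 -0.02  0.01] roll 0.0
```

```bash

python3 -m handwheel '[[0,0,0,0,0.85],[0,0,0,0,0.7],[0,0,0,0,0.5],[0,0,0,0,0.5],[0,0,0,0,0.5],[0,0,0,0,0.5],[0,0,-0.3,0,0.5],[0,0,-0.5,0,0.5]]'
python3 -m handwheel '[[0,0,-1,0,0.5],[0,0,-2,0,0.4],[0,0,-2,0,0.4],[0,0,-2,0,0.4],[0,0,-2,0,0.4],[0.2,-1.5,-0.5,0,0.4],[0.3,-2.5,0,0,0.4],[0.3,-2.5,0,0,0.4]]'
python3 -m handwheel '[[0.4,-3,0,0,0.4],[0.4,-3,0,0,0.4],[0.4,-3,0,0,0.4],[0.4,-3,0,0,0.4],[0.4,-3,0,0,0.4],[0.4,-3,0,0,0.4],[0.4,-3,0,0,0.4],[0.06,-1.55,0,0,0.4]]'
python3 -m handwheel '[[0,0,0,0.075,0.4],[0,0,0,0.075,0.4],[0,0,0,0.075,0.4],[0,0,0,0.075,0.4],[0,0,0,0.075,0.4],[0,0,0,0.075,0.4],[0,0,0,0.075,0.4],[0,0,0,0.052,0.4]]'
python3 go.py 529.5 177 33 -0.328
python3 - <<'E'
from pl import *
from cell import get_image
M=[]
for n,r in(("side",(225,120,120,90)),("top",(230,137,100,75+20))):
    p,d=get_image(n);np.savez(f"pics/{n}2.npz",p=p,d=d);x,y,w,h=r;M.append(cv2.resize(p[y:y+h,x:x+w,::-1],(400,h*400//w),interpolation=cv2.INTER_CUBIC)[:300])
cv2.imwrite("pics/c.png",np.hstack(M))
c,s=np.cos(.2486),np.sin(.2486);R=np.array([[c,-s],[s,c]])
for n in("top","side"):
    P,_=cloud(n,np.load(f"pics/{n}2.npz")["d"]);L=np.c_[(P[:,:2]-[561.7,-114.4])@R,P[:,2]]
    for nm,m in(("deck",(abs(L[:,0])<33)&(abs(L[:,1])<45)&(L[:,2]>26)&(L[:,2]<39)),("rib",(abs(L[:,0])<33)&(abs(L[:,1])<45)&(L[:,2]>51)),("fence",(L[:,0]>33)&(L[:,0]<75)&(abs(L[:,1])<60)&(L[:,2]>30))):
        Q=L[m];print(n,nm,len(Q),Q[:,2].mean().round(1),Q.min(0).round(1),Q.max(0).round(1),cv2.minAreaRect(Q[:,:2].astype(np.float32)))
E
```

```text
time_s: 8.2
ee_pos: [565.4, -113.5, 45.6]
eef_rot: [-3.141, 0.001, 0.249]
contact_force: [0.1, -0.7, 1.1]
gripper_width: 42.9
grip_force: 0.0
time_s: 8.87
ee_pos: [557.5, -47.6, 141.7]
eef_rot: [3.141, -0.001, 0.247]
contact_force: [0.1, 1.2, -0.8]
gripper_width: 51.3
grip_force: 0.0
time_s: 9.53
ee_pos: [528.0, 182.2, 141.2]
eef_rot: [-3.14, -0.001, 0.253]
contact_force: [-0.6, 0.3, -0.1]
gripper_width: 51.4
grip_force: 0.0
time_s: 10.2
ee_pos: [529.0, 178.0, 140.9]
eef_rot: [-3.141, 0.0, -0.331]
contact_force: [-0.6, 0.1, 0.3]
gripper_width: 51.1
grip_force: 0.0
t 10.2 pos [529.  178.  140.9] rot [-3.141  0.    -0.331] F [-0.6  0.1  0.3] w 51.1 g 0.0
cm [ 0.08  0.07 10.79] roll -0.003
top deck 642 32.8 [-24.6 -32.3  26.9] [31.5 31.9 37.9] ((3.448831558227539, -0.19157791137695312), (56.02646255493164, 64.20021057128906), 0.10471195727586746)
top rib 128 58.3 [-16.1  -7.1  51.8] [23.2  7.1 62.5] ((3.528146743774414, -0.038448333740234375), (14.180562019348145, 39.30036926269531), 89.5074234008789)
top fence 464 36.6 [ 36.8 -51.4  30.5] [66.8 51.9 42. ] ((51.7670783996582, 0.2619743347167969), (103.28345489501953, 29.99666404724121), 89.9619369506836)
side deck 6 31.7 [-25.1  -9.3  30.3] [-22.4   0.8  32.6] ((-23.46724510192871, -4.384021759033203), (10.197013854980469, 2.320821762084961), 84.13240814208984)<stdin>:11: RuntimeWarning: Mean of empty slice.
  ret = ret.dtype.type(ret / rcount)
Traceback (most recent call last):
ValueError: zero-size array to reduction operation minimum which has no identity
```

View pics/c.png

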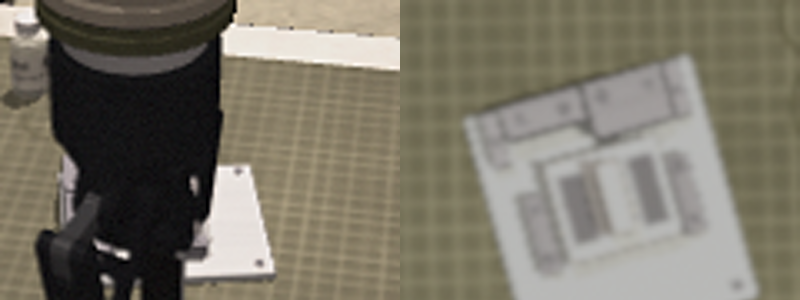

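The top view shows the cassette square between the stops: stage x 3.5, y -0.1, about 5.5 mm short of the fence. Now I'll grasp the spacer.

```bash

python3 -m handwheel '[[0.08,0.07,0.8,0,0.4],[0,0,1.5,0,0.4],[0,0,1.8,0,0.4],[0,0,1.8,0,0.4],[0,0,1.8,0,0.4],[0,0,1.6,0,0.4],[0,0,1,0,0.4],[0,0,0.4,0,0.4]]'
python3 go.py 529.5 177 33 -0.328
python3 -m handwheel '[[0,0,0,0,0.4],[0,0,0,0,0.5],[0,0,0,0,0.6],[0,0,0,0,0.7],[0,0,0,0,1],[0,0,0,0,1],[0,0,0,0,1],[0,0,0,0,1]]' 40
python3 go.py 529.5 177 33 -0.328
```

```text
time_s: 10.97
ee_pos: [529.0, 175.9, 31.9]
eef_rot: [3.14, 0.002, -0.327]
contact_force: [-0.2, 0.6, 0.1]
gripper_width: 51.1
grip_force: 0.0
t 10.97 pos [529.  175.9  31.9] rot [ 3.14e+00  2.00e-03 -3.27e-01] F [-0.2  0.6  0.1] w 51.1 g 0.0
cm [ 0.01 -0.12 -0.11] roll 0.001
time_s: 11.63
ee_pos: [530.9, 176.4, 34.8]
eef_rot: [-3.141, -0.002, -0.328]
contact_force: [-1.2, 0.8, 6.0]
gripper_width: 33.2
grip_force: 40.0
t 11.63 pos [530.9 176.4  34.8] rot [-3.141e+00 -2.000e-03 -3.280e-01] F [-1.2  0.8  6. ] w 33.2 g 40.0
cm [-0.16 -0.01  0.18] roll -0.0
```

```bash

python3 -m handwheel '[[0,0,-0.4,0,1],[0,0,-0.8,0,1],[0,0,-1.5,0,1],[0,0,-1.5,0,1],[0,0,-1.5,0,1],[0,0,-1.5,0,1],[0,0,-0.8,0,1],[0,0,-0.5,0,1]]'
python3 -m handwheel '[[0,0,0,-0.05,1],[0,0,0,-0.085,1],[0,0,0,-0.085,1],[0,0,0,-0.085,1],[0,0,0,-0.085,1],[0,0,0,-0.085,1],[0,0,0,-0.062,1],[0,0,0,-0.04,1]]'
python3 go.py 595.4 -82.1 110 0.2486
```

```text
time_s: 12.3
ee_pos: [530.6, 176.2, 120.2]
eef_rot: [-3.141, -0.001, -0.328]
contact_force: [0.5, 0.0, -1.9]
gripper_width: 33.2
grip_force: 40.0
time_s: 12.97
ee_pos: [529.8, 175.9, 118.2]
eef_rot: [3.142, 0.001, 0.252]
contact_force: [0.6, 0.8, -1.6]
gripper_width: 33.2
grip_force: 39.9
t 12.97 pos [529.8 175.9 118.2] rot [3.142e+00 1.000e-03 2.520e-01] F [ 0.6  0.8 -1.6] w 33.2 g 39.9
cm [-0.09 26.62  0.83] roll 0.004
```

```bash

python3 -m handwheel '[[0,0.6,0,0,1],[0,1.2,0,0,1],[0,2,0,0,1],[0,2.5,0,0,1],[0,2.5,0,0,1],[0,2.5,0,0,1],[0,2.5,0,0,1],[0,2.5,0,0.002,1]]'
python3 -m handwheel '[[0,2.5,0,0,1],[0,2.5,0,0,1],[0,2,0,0,1],[0,1.5,0,0,1],[0,1,0,0,1],[0,0.7,0,0,1],[0,0.12,0,0,1],[0,0,0,0,1]]'
python3 go.py 595.4 -82.1 110 0.2486
python3 - <<'E'
from pl import *
from cell import get_image
p,d=get_image("side");np.savez("pics/side3.npz",p=p,d=d)
cv2.imwrite("pics/d.png",cv2.resize(p[115:215,215:335,::-1],(600,500),interpolation=cv2.INTER_CUBIC))
E
```

```text
time_s: 13.63
ee_pos: [570.4, 15.3, 118.6]
eef_rot: [3.141, 0.001, 0.244]
contact_force: [-0.1, 0.4, -1.6]
gripper_width: 33.3
grip_force: 39.9
time_s: 14.3
ee_pos: [595.5, -81.5, 118.7]
eef_rot: [-3.141, 0.0, 0.247]
contact_force: [0.7, 1.1, -1.2]
gripper_width: 33.1
grip_force: 39.9
t 14.3 pos [595.5 -81.5 118.7] rot [-3.141  0.     0.247] F [ 0.7  1.1 -1.2] w 33.1 g 39.9
cm [-0.03  0.06  0.87] roll -0.002
```

View pics/d.png

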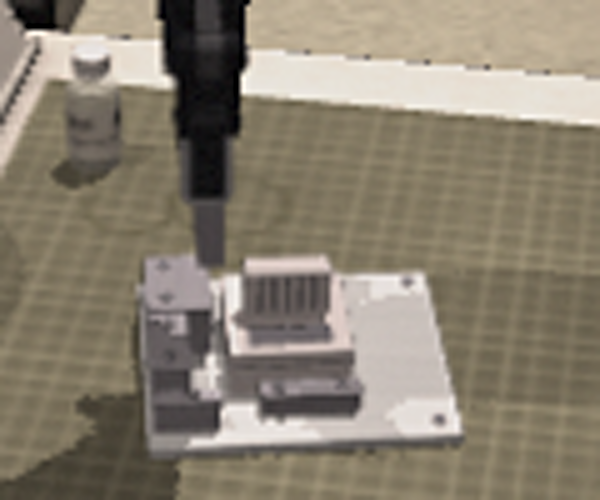

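The spacer hangs vertically below the fingers at about (257,160) in the full frame, above the gap. I'll measure its stage x from depth.

```bash
python3 - <<'E'
from pl import *
S=np.load("pics/side3.npz");P,uv=cloud("side",S["d"])
c,s=np.cos(.2486),np.sin(.2486);R=np.array([[c,-s],[s,c]])
L=np.c_[(P[:,:2]-[561.7,-114.4])@R,P[:,2]]
m=(abs(L[:,0]-40)<25)&(abs(L[:,1]-30)<35)
for a,b in((78,84),(84,92),(92,100),(100,108)):
    Q=L[m&(L[:,2]>a)&(L[:,2]<b)];print(a,len(Q),Q.mean(0).round(1),np.sort(Q[:,0])[[0,3,-4,-1]].round(1) if len(Q)>4 else Q)
# edges by colour columns -> ray onto the face plane stage y=40
o=np.array([*(np.array([561.7,-114.4])+R@[0,40]),0]);n=np.array([-s,c,0])
for r in(157,160,163):
    g=S["p"][r,248:268].astype(int);print(r,(g.max(1)-g.min(1)).tolist(),g.sum(1).tolist())
    C,d=ray("side",[[254,r],[259.6,r]])
    X=C+d*(((o-C)@n)/(d@n))[:,None];print(((X[:,:2]-[561.7,-114.4])@R).round(1).tolist(),X[:,2].round(1))
E
```

```text
78 1 [32.8 37.7 82.2] [[32.80719664 37.68285494 82.15057629]]
84 21 [38.5 39.2 88. ] [32.9 35.  43.6 44. ]
92 19 [38.8 37.5 95.6] [32.7 34.9 43.5 44.1]
100 22 [ 38.6  40.9 104. ] [32.8 34.8 43.4 43.5]
157 [31, 31, 31, 32, 33, 22, 7, 4, 5, 5, 3, 8, 28, 31, 32, 33, 31, 31, 30, 32] [302, 293, 309, 328, 336, 273, 207, 205, 206, 210, 198, 220, 308, 328, 337, 350, 332, 319, 320, 342]
[[43.3, 40.0], [31.5, 40.0]] [112.  111.5]
160 [32, 33, 34, 33, 34, 20, 7, 5, 7, 6, 5, 8, 30, 32, 32, 32, 31, 32, 34, 33] [330, 357, 349, 330, 314, 252, 197, 204, 207, 204, 200, 214, 318, 349, 360, 346, 343, 345, 349, 352]
[[43.4, 40.0], [31.5, 40.0]] [104.5 104. ]
163 [32, 32, 33, 31, 30, 28, 10, 5, 7, 6, 4, 8, 29, 33, 30, 30, 30, 33, 34, 32] [352, 339, 333, 326, 324, 315, 227, 203, 200, 207, 198, 220, 340, 356, 335, 318, 324, 336, 361, 346]
[[43.5, 40.0], [31.6, 40.0]] [97.  96.4]
```

```bash

python3 -m handwheel '[[0.05,0.06,0.4,-0.002,1],[0,0,0.7,0,1],[0,0,0.8,0,1],[0,0,0.8,0,1],[0,0,0.6,0,1],[0,0,0.4,0,1],[0,0,0.2,0,1],[0,0,0,0,1]]'
python3 go.py 596 -82 70 0.2486
```

```text
time_s: 15.02
ee_pos: [595.9, -82.4, 79.2]
eef_rot: [-3.141, 0.001, 0.249]
contact_force: [0.1, 0.7, -1.2]
gripper_width: 33.1
grip_force: 39.9
t 15.02 pos [595.9 -82.4  79.2] rot [-3.141e+00  1.000e-03  2.490e-01] F [ 0.1  0.7 -1.2] w 33.1 g 39.9
cm [ 0.02 -0.04  0.92] roll 0.0
```

```bash

python3 -m handwheel '[[0.02,0,0.2,0,1],[0,0,0.3,0,1],[0,0,0.3,0,1],[0,0,0.3,0,1],[0,0,0.3,0,1],[0,0,0.2,0,1],[0,0,0,0,1],[0,0,0,0,1]]'
python3 go.py 596 -82 43 0.2486
python3 -m handwheel '[[0,0,0.2,0,1],[0,0,0.3,0,1],[0,0,0.3,0,1],[0,0,0.3,0,1],[0,0,0.3,0,1],[0,0,0.2,0,1],[0,0,0.1,0,1],[0,0,0,0,1]]'
python3 go.py 596 -82 43 0.2486
```

```text
time_s: 15.68
ee_pos: [596.3, -82.4, 63.7]
eef_rot: [-3.142, 0.0, 0.249]
contact_force: [0.0, -1.4, -1.7]
gripper_width: 33.2
grip_force: 39.9
t 15.68 pos [596.3 -82.4  63.7] rot [-3.142  0.     0.249] F [ 0.  -1.4 -1.7] w 33.2 g 39.9
cm [-0.02 -0.04  2.07] roll 0.0
time_s: 16.35
ee_pos: [596.2, -82.3, 46.5]
eef_rot: [-3.141, 0.0, 0.249]
contact_force: [0.0, -0.0, -1.2]
gripper_width: 33.4
grip_force: 39.9
t 16.35 pos [596.2 -82.3  46.5] rot [-3.141  0.     0.249] F [ 0.  -0.  -1.2] w 33.4 g 39.9
cm [-0.01 -0.04  0.35] roll 0.0
```

No lateral contact, so it is in the gap. I'll take the last 3.5 mm down.

```bash

python3 -m handwheel '[[0,0,0.1,0,1],[0,0,0.1,0,1],[0,0,0.1,0,1],[0,0,0.05,0,1],[0,0,0.05,0,1],[0,0,0,0,1],[0,0,0,0,1],[0,0,0,0,1]]'
python3 go.py 596 -82 43 0.2486
```

```text
time_s: 17.02
ee_pos: [596.5, -82.3, 43.0]
eef_rot: [3.141, -0.0, 0.249]
contact_force: [-0.0, -0.2, 1.2]
gripper_width: 33.5
grip_force: 40.1
t 17.02 pos [596.5 -82.3  43. ] rot [ 3.141 -0.     0.249] F [-0.  -0.2  1.2] w 33.5 g 40.1
cm [-0.04 -0.05 -0.  ] roll 0.0
```

```bash

python3 -m handwheel '[[0,0,0,0,0.57],[0,0,0,0,0.52],[0,0,0,0,0.45],[0,0,0,0,0.45],[0,0,0,0,0.45],[0,0,0,0,0.45],[0,0,-0.3,0,0.45],[0,0,-0.5,0,0.45]]'
python3 -m handwheel '[[0,0,-1,0,0.45],[0,0,-1.5,0,0.45],[0,0,-2,0,0.45],[0,0,-2,0,0.45],[0,0,-1.5,0,0.45],[0,0,-0.5,0,0.45],[0,-1,0,0,0.45],[0,-2,0,0,0.45]]'
python3 -m handwheel '[[0,-3,0,0,0.45],[0,-3,0,0,0.45],[0,-3,0,0,0.45],[0,-3,0,0,0.45],[0,-3,0,0,0.45],[0,-2,0,0,0.45],[0,-1,0,0,0.45],[0,0,0,0,0.45]]'
python3 - <<'E'
from pl import *
from cell import get_image
p,d=get_image("top");np.savez("pics/top4.npz",p=p,d=d)
cv2.imwrite("pics/e.png",cv2.resize(p[140:230,235:330,::-1],(570,540),interpolation=cv2.INTER_CUBIC))
c,s=np.cos(.2486),np.sin(.2486);R=np.array([[c,-s],[s,c]])
P,_=cloud("top",d);L=np.c_[(P[:,:2]-[561.7,-114.4])@R,P[:,2]]
for nm,m in(("deck",(abs(L[:,0])<33)&(abs(L[:,1])<45)&(L[:,2]>26)&(L[:,2]<39)),("rib",(abs(L[:,0])<30)&(abs(L[:,1])<45)&(L[:,2]>51)),("sp",(L[:,0]>28)&(L[:,0]<75)&(abs(L[:,1])<60)&(L[:,2]>58))):
    Q=L[m];print(nm,len(Q),Q[:,2].mean().round(1),cv2.minAreaRect(Q[:,:2].astype(np.float32)))
E
python3 go.py 565.8 -113.6 100 0.2486
```

```text
time_s: 17.68
ee_pos: [596.0, -82.4, 50.6]
eef_rot: [-3.141, 0.001, 0.249]
contact_force: [-0.3, 0.1, -0.0]
gripper_width: 46.7
grip_force: 0.0
time_s: 18.35
ee_pos: [588.9, -55.2, 135.6]
eef_rot: [3.14, 0.0, 0.245]
contact_force: [-0.6, -0.6, -0.8]
gripper_width: 46.8
grip_force: 0.0
time_s: 19.02
ee_pos: [543.3, 124.0, 135.2]
eef_rot: [-3.141, 0.001, 0.253]
contact_force: [-0.9, -0.8, 0.9]
gripper_width: 47.2
grip_force: 0.0
deck 639 32.9 ((3.3370532989501953, -0.3748970031738281), (63.95964050292969, 56.189334869384766), 89.66613006591797)
rib 127 58.2 ((3.5810279846191406, -0.1361079216003418), (39.30179977416992, 13.917325019836426), 1.034997820854187)
sp 99 68.2 ((40.127471923828125, 23.1497859954834), (33.67173385620117, 12.355868339538574), 89.74461364746094)
t 19.07 pos [544.2 121.7 135.3] rot [3.141e+00 1.000e-03 2.510e-01] F [-0.2 -0.3 -0.2] w 46.5 g 0.0
cm [-3.74 23.33  3.54] roll 0.002
```

View pics/e.png

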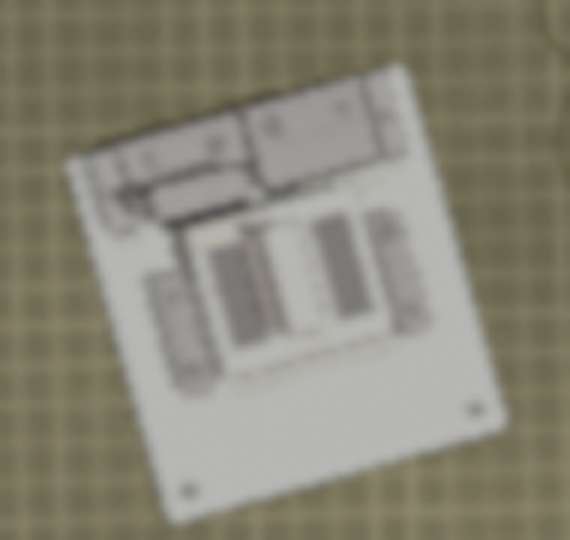

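The image shows the cassette and an upright spacer at stage (40.1, 23.1), parallel and with clearance on both sides. Next is regripping the rib.

```bash

python3 -m handwheel '[[-0.2,1.5,0,0,0.45],[-0.6,3,0,0,0.5],[-0.6,3.5,0,0,0.5],[-0.6,3.5,0,0,0.5],[-0.6,3.5,0,0,0.5],[-0.5,3.5,0,0,0.5],[-0.4,3,0,0,0.5],[-0.24,1.83,0,0.002,0.5]]'
python3 -m handwheel '[[0,0,0,0,0.5],[0,0,0,0,0.5],[0,0,0.7,0,0.5],[0,0,1,0,0.5],[0,0,1,0,0.5],[0,0,1,0,0.5],[0,0,0.6,0,0.5],[0,0,0,0,0.5]]'
python3 go.py 565.6 -113.6 38 0.2486
```

```text
time_s: 19.73
ee_pos: [565.0, -121.2, 135.3]
eef_rot: [3.14, 0.001, 0.24]
contact_force: [-0.1, 0.3, -0.4]
gripper_width: 42.5
grip_force: 0.0
time_s: 20.4
ee_pos: [564.7, -113.6, 90.6]
eef_rot: [-3.14, 0.003, 0.248]
contact_force: [0.4, -0.3, -0.8]
gripper_width: 42.6
grip_force: 0.0
t 20.4 pos [ 564.7 -113.6   90.6] rot [-3.14e+00  3.00e-03  2.48e-01] F [ 0.4 -0.3 -0.8] w 42.6 g 0.0
cm [0.1  0.02 5.26] roll -0.001
```

```bash

python3 -m handwheel '[[0.05,0.02,0.5,0,0.5],[0,0,0.9,0,0.5],[0,0,1,0,0.5],[0,0,1,0,0.5],[0,0,0.8,0,0.5],[0,0,0.6,0,0.5],[0,0,0.35,0,0.5],[0,0,0,0,0.5]]'
python3 go.py 565.6 -113.6 38 0.2486
python3 -m handwheel '[[0,0,0,0,0.5],[0,0,0,0,0.6],[0,0,0,0,0.7],[0,0,0,0,0.8],[0,0,0,0,1],[0,0,0,0,1],[0,0,0,0,1],[0,0,0,0,1]]' 60
python3 go.py 571.8 -112 38.5 0.2486
```

```text
time_s: 21.07
ee_pos: [566.0, -114.1, 40.4]
eef_rot: [-3.141, 0.001, 0.247]
contact_force: [-0.3, -0.0, -1.1]
gripper_width: 42.4
grip_force: 0.0
t 21.07 pos [ 566.  -114.1   40.4] rot [-3.141e+00  1.000e-03  2.470e-01] F [-0.3 -0.  -1.1] w 42.4 g 0.0
cm [-0.02 -0.06  0.24] roll -0.002
time_s: 21.73
ee_pos: [566.8, -114.3, 41.9]
eef_rot: [3.141, -0.001, 0.247]
contact_force: [-0.4, -0.1, 6.0]
gripper_width: 12.5
grip_force: 61.0
t 21.73 pos [ 566.8 -114.3   41.9] rot [ 3.141e+00 -1.000e-03  2.470e-01] F [-0.4 -0.1  6. ] w 12.5 g 61.0
cm [ 0.54 -0.1   0.34] roll -0.002
```

```bash

python3 -m handwheel '[[0.05,0,0,0,1],[0.08,0,0,0,1],[0.08,0,0,0,1],[0.08,0,0,0,1],[0.08,0,0,0,1],[0.08,0,0,0,1],[0.05,0,0,0,1],[0,0,0,0,1]]'
python3 go.py 571.8 -112 38.5 0.2486
python3 -m handwheel '[[0.03,0,0,0,1],[0.03,0,0,0,1],[0.03,0,0,0,1],[0.03,0,0,0,1],[0.03,0,0,0,1],[0,0,0,0,1],[0,0,0,0,1],[0,0,0,0,1]]'
python3 go.py 571.8 -112 38.5 0.2486
```

```text
time_s: 22.4
ee_pos: [569.6, -114.0, 41.9]
eef_rot: [3.141, 0.004, 0.246]
contact_force: [-12.7, -1.0, 17.7]
gripper_width: 12.3
grip_force: 62.7
t 22.4 pos [ 569.6 -114.    41.9] rot [3.141 0.004 0.246] F [-12.7  -1.   17.7] w 12.3 g 62.7
cm [ 0.26 -0.14  0.34] roll -0.003
time_s: 23.07
ee_pos: [570.8, -113.8, 42.0]
eef_rot: [3.141, 0.004, 0.246]
contact_force: [-13.6, -0.8, 17.8]
gripper_width: 12.3
grip_force: 62.8
t 23.07 pos [ 570.8 -113.8   42. ] rot [3.141 0.004 0.246] F [-13.6  -0.8  17.8] w 12.3 g 62.8
cm [ 0.14 -0.15  0.35] roll -0.003
```

```bash

python3 -m handwheel '[[0.03,0,-0.05,0,1],[0.03,0,-0.05,0,1],[0.03,0,0,0,1],[0.03,0,0,0,1],[0.03,0,0,0,1],[0.03,0,0,0,1],[0,0,0,0,1],[0,0,0,0,1]]'
python3 go.py 571.8 -112 38.5 0.2486
python3 -m handwheel '[[0.03,0,0,0,1],[0.03,0,0,0,1],[0.03,0,0,0,1],[0.03,0,0,0,1],[0.03,0,0,0,1],[0,0,0,0,1],[0,0,0,0,1],[0,0,0,0,1]]'
python3 go.py 571.8 -112 38.5 0.2486
```

```text
time_s: 23.73
ee_pos: [572.1, -113.5, 42.0]
eef_rot: [3.141, 0.005, 0.246]
contact_force: [-11.4, -2.1, 12.1]
gripper_width: 12.2
grip_force: 61.9
t 23.73 pos [ 572.1 -113.5   42. ] rot [3.141 0.005 0.246] F [-11.4  -2.1  12.1] w 12.2 g 61.9
cm [ 0.01 -0.15  0.35] roll -0.003
time_s: 24.4
ee_pos: [572.2, -113.5, 42.1]
eef_rot: [3.142, 0.008, 0.245]
contact_force: [-19.2, -3.1, 16.8]
gripper_width: 12.5
grip_force: 62.8
t 24.4 pos [ 572.2 -113.5   42.1] rot [3.142 0.008 0.245] F [-19.2  -3.1  16.8] w 12.5 g 62.8
cm [ 0.   -0.15  0.36] roll -0.003
```

Travel stopped at 5.6 mm with the force rising, so it is home. A little more push, then a check.

```bash

python3 -m handwheel '[[0.03,0,-0.03,0,1],[0.03,0,-0.03,0,1],[0.03,0,-0.03,0,1],[0.03,0,-0.03,0,1],[0.03,0,0,0,1],[0,0,0,0,1],[0,0,0,0,1],[0,0,0,0,1]]'
python3 -m handwheel '[[0,0,0,0,1],[0,0,0,0,1],[0,0,0,0,1],[0,0,0,0,1],[0,0,0,0,1],[0,0,0,0,1],[0,0,0,0,1],[0,0,0,0,1]]'
python3 go.py 571.8 -112 38.5 0.2486
python3 - <<'E'
from pl import *
from cell import get_image
p,d=get_image("side");np.savez("pics/side5.npz",p=p,d=d)
cv2.imwrite("pics/f.png",cv2.resize(p[130:210,230:325,::-1],(665,560),interpolation=cv2.INTER_CUBIC))
c,s=np.cos(.2486),np.sin(.2486);R=np.array([[c,-s],[s,c]])
P,_=cloud("side",d);L=np.c_[(P[:,:2]-[561.7,-114.4])@R,P[:,2]]
Q=L[(abs(L[:,0])<45)&(L[:,1]>15)&(L[:,1]<40)&(L[:,2]>25)&(L[:,2]<40)];print(Q[:,0].min(),Q[:,0].max(),Q[:,2].mean())
Q=L[(L[:,0]>30)&(L[:,0]<55)&(L[:,1]>0)&(L[:,1]<50)&(L[:,2]>45)&(L[:,2]<75)];print(len(Q),Q.min(0),Q.max(0),cv2.minAreaRect(Q[Q[:,2]>64][:,:2].astype(np.float32)))
E
```

```text
time_s: 25.07
ee_pos: [572.3, -113.4, 42.1]
eef_rot: [-3.141, 0.011, 0.245]
contact_force: [-20.5, -4.6, 12.9]
gripper_width: 12.7
grip_force: 62.1
time_s: 25.73
ee_pos: [572.3, -113.4, 42.1]
eef_rot: [-3.141, 0.011, 0.245]
contact_force: [-21.2, -4.2, 12.2]
gripper_width: 12.6
grip_force: 62.1
t 25.73 pos [ 572.3 -113.4   42.1] rot [-3.141  0.011  0.245] F [-21.2  -4.2  12.2] w 12.6 g 62.1
cm [-0.01 -0.15  0.36] roll -0.003
-20.086286515658507 44.31721684365782 30.79372575749404
94 [35.12426481  8.21103018 45.12840312] [47.69865411 43.52289097 70.68585547] ((42.011749267578125, 25.003650665283203), (32.9783935546875, 11.09197998046875), 86.5555191040039)
```

View pics/f.png

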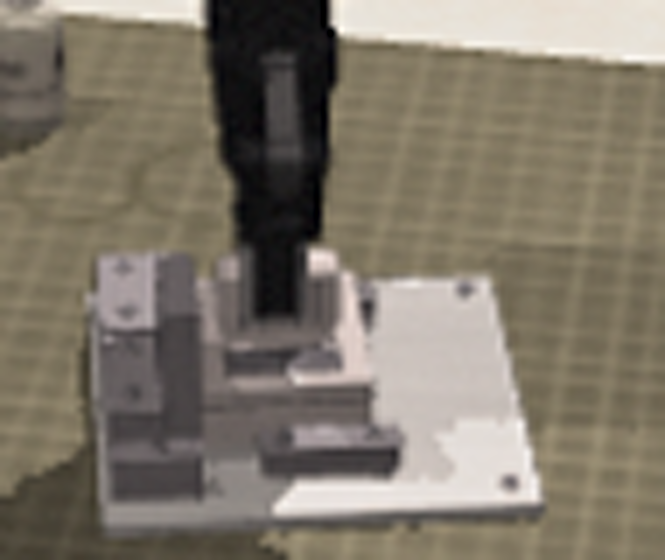

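The side view shows the cassette flush against the upright spacer and the fence, with the spacer top at about stage x 43 (allowing for camera bias). It is pressed with a steady force of about 21 N, so I'm handing in.

```bash
python3 -c "
from cell import ctrl
print(ctrl.job_done())"
```

```text
the job is handed in; nothing more can be done
None
```

I handed the job in at about 26 s, with the cassette pressed home against the fence and the upright spacer and still gripped (about 21 N push); the hand-in call gave no verdict.

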